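# Clip the running saucer onto its axle

## Task

Lock the animals' green running saucer onto its axle: pick up the yellow-handled fork tool and, holding it, push the orange split clip along its slide with the fork until the clip snaps home round the groove of the axle. Do not touch the clip with the gripper. Then lay the fork tool back down on the worktable and let go of it.

Things in the scene. Friction and masses are not known exactly. Their poses are not given: they have to be found in the camera images.
- fork_grip (a point): Centre of the handle of the loose fork tool (150 g), 15 mm above its flat underside; x along the tool to the tines, z up. Yellow handle with black side strips, 90 mm long (x), 18 wide (y), 30 high, lying flat on the worktable. A purple scrubbing brush, 86x30 mm and 55 tall, lies about 13 cm away, nearer or farther from the robot.
- fork_tip (a point): Midway between the blunt ends of the fork tool's two steel tines, 130 mm ahead (x) of the handle's centre, 7 mm above the underside; axes as the handle's. Tines 8 mm wide, 24 mm apart (40 mm over both), reaching 28 mm ahead of the crosshead; tines, crosshead and shank are 14 mm high, level with the underside.
- clip: Loose orange split clip, 55 g, lying in the slide. Origin: underside, centre of its round pocket; x to its mouth, z up. 9 mm thick, lips at x=19. The tines press the flat rear face (x=-24) of its back ridge, 52 mm wide (y), 18 high; a 10 mm wide tail runs on between them to x=-41. Its sprung jaws meet the axle at 18 mm from home, spread at about 12 N, then snap shut; 1 to 3 mm play remains.
- axle_groove (a point): On the axis of the fixed upright steel axle of the green saucer (176 mm wide), at the slide's floor, 46 mm above the worktable; x = push direction, z up. Groove 20 mm thick, 13 high, under a head 28 mm wide, top 25 mm up. Slide floor and two rails (58 mm apart inside, 15 high) run from x=-110 (open end) to the axle. The clip starts in it, mouth forward, 45 to 62 mm from the axle.

How it is judged:
By the outcome, as a careful person would: the job done as asked, in the order asked, and still so for the second after the job is handed in, with the robot touching nothing.
It also fails if it takes over 42 s, if anything falls off the work surface, if the arm or the gripper's body presses on something with over 40 N, if the wrist force passes 120 N, or if a joint passes its speed limit or range.

## Robot

A 6-joint arm with a two-finger parallel gripper is mounted at the origin on a cart in front of the work surface, level with it; the furniture and walls round the work are solid. World frame = base frame: x ahead of the robot, y to its left, z up, the work surface at z = 0. Lengths are in m, angles in rad, forces in N, time in s.
With the tool pointing down it reaches from about 0.3 to 0.775 m from the base axis. Payload 14.6 kg.
Tool frame: the origin (TCP) lies on the centre line of the jaws, within the pads' length; the fingertips stand 22 mm ahead of it and the grasp point (between the pads) lies 3 mm ahead of it (env.tips_ahead is the z of the fingertips in the tool frame, in m); z points along the fingers, y is the line along which they close (so a half turn about z gives the same grasp; the last joint's range is limited). The gripper opens to 85 mm and grips with 20 to 120 N. Pads are 22 mm wide; open, the fingers measure 114 mm over their backs; the gripper's body (76 mm by 85 mm) begins 54 mm behind the grasp point. The pads swing forward as they close: fully open they stand 13 mm farther back than shut.
Start: joints at [1.11, 0.3, 1.521, -0, 1.321, -0.067], TCP at [0.211, 0.508, 0.253] pointing down, gripper open.
Joint ranges: [-3.03, 3.03], [-0.79, 2.21], [0.23, 2.52], [-1.04, 4.18], [0, 3.07], [-2.55, 2.55]. Speed limits (rad/s): [2.22, 2.22, 2.57, 3.14, 3.14, 3.14].

## Interface

Orientations are given as a unit quaternion [x, y, z, w].
In Python, from cell import env gives the robot as it stands.
- The arm moves only by the tool step_arm, never from a script. Its argument "series" is a list of rows, each a list of 3 entries, a list of its own where there are three numbers: the shift along the tool's x, y, z in units of 50 mm (1.0 is 50 mm), then the turn about the tool's z in units of 5 degrees (1.0 is 5 degrees), then the closure, from 0 (fully open) to 1 (shut). In form: [[[x, y, z], spin, jaw], ...]. A call has 1 to 12 rows; each row is the pose to reach, as a shift and turn from the pose commanded when the call began, along the tool's axes at that moment; what a row does not reach only later rows make up. A row lasts 1/8 s, in which the tool goes at most 62.5 mm and 10.7 degrees, less where a joint would pass 70% of its speed; a pose out of reach is approached as far as the arm can. A call with a gripper value outside its range is refused whole. The fingers move at their own pace and stop on an object; "force" is the grip in N (left out, the last holds). Time passes only in rows, so rows that repeat a pose let the fingers close. It gives the time, the measured TCP pose, the force, the opening and the grip force at its end, in the units of the state.
- env.get_obs(): the state, without advancing time (a new reading comes with each control period).
- env.grab_frame(name): name is "scene" or "top" or "wrist"; returns (picture, depth): 480x640x3 uint8, red, green, blue; 480x640 float32, m along the optical axis (not along the pixel's ray), 0 where there is no reading.
- env.calibration(name): a dict with "mtx" (3x3 intrinsics, pixels), "cam_to_world" (4x4, takes a point from camera to world coordinates). Camera axes: x right, y down, z forward; pixel columns grow to the right and rows downward; lengths in m; the calibration is good to about 2 mm. A picture is of the moment at which its call begins: read the wrist's pose just before it. calibration takes no time and is no camera call; for the wrist camera it gives the pose at the moment of the call.
- env.finish_job(): hands the job in; it is judged then, once.
The state is a dict: "clock": time; "qpos": joint angles; "qd": joint speeds; "joint_efforts": joint torques, N m; "eef_pos": TCP position; "ee_rot": TCP orientation; "contact_force": force on the tool from outside, world axes, zero at the start; "moment": the same for the moment, N m; "opening": finger opening in m; "finger_force": force on a finger pad.
Only numpy, scipy, OpenCV 4.12 (cv2) and the standard library are available. Lean on these libraries where they do the work, as an engineer would, in place of code of your own. Each camera call takes 0.05 s, during which the arm holds its last target. There are 200 camera calls.

## Working session

There is one attempt and no reset: what is moved stays moved. The work goes in short steps, Python scripts to look and compute and a tool call to move; the robot and the scene stay as the last step left them, time stands still between calls to the robot, and variables do not carry over. Pictures are saved under pics/ and viewed, at most 10 in all, crops included, and the job is handed in when it is done.

Besides the shell and the picture viewer there is one more tool, called after "Call:" in YAML: its name, and indented under it one key for each argument. step_arm: Moves the arm, as the interface text tells. Its arguments: {"type":"object","properties":{"series":{"type":"array"},"force":{"type":"number"}},"required":["series"]}

```bash
ls; mkdir -p pics
cat > h.py <<'E'
import numpy as np, cv2
from cell import env
def cloud(n):
    im,d=env.grab_frame(n); c=env.calibration(n); K=np.array(c["mtx"]); T=np.array(c["cam_to_world"])
    v,u=np.mgrid[:480,:640]; r=np.stack([(u-K[0,2])/K[0,0],(v-K[1,2])/K[1,1],np.ones_like(u)],-1)
    P=(r*d[...,None])@T[:3,:3].T+T[:3,3]
    return im,d,P,K,T
def save(n,im): cv2.imwrite("pics/"+n+".png",im[...,::-1])
E
python3 - <<'E'
from h import *
a=cloud("scene");b=cloud("top")
for n,x in(("s",a),("t",b)):
    save(n,x[0]); np.savez(n+".npz",im=x[0],d=x[1],P=x[2],K=x[3],T=x[4]); print(x[4].round(3).tolist())
o=env.get_obs(); print(o)
E
```

```text
pics
[[0.69, -0.549, 0.471, 0.134], [-0.723, -0.53, 0.442, -0.257], [0.007, -0.646, -0.763, 0.734], [0.0, 0.0, 0.0, 1.0]]
[[0.02, -0.988, 0.155, 0.408], [-1.0, -0.02, 0.002, 0.15], [0.002, -0.155, -0.988, 0.898], [0.0, 0.0, 0.0, 1.0]]
{'clock': 0.1, 'qpos': array([ 1.11039828e+00,  3.00396577e-01,  1.52151431e+00,  1.70621784e-05,
        1.32068558e+00, -6.65877728e-02]), 'qd': array([-9.94912278e-06, -9.19878438e-04, -1.02665137e-03, -3.01397729e-04,
        1.57204604e-03, -5.42351062e-04]), 'joint_efforts': array([ 2.24667638e-03, -5.44379497e+01, -3.62363720e+01, -6.26017663e-05,
        3.15586905e-03, -1.40526149e-05]), 'eef_pos': array([0.21095252, 0.50773916, 0.25279042]), 'ee_rot': array([ 1.95637265e-01,  9.80676200e-01, -4.82432759e-04, -1.38703560e-04]), 'contact_force': array([-0.14939371, -0.29841051, -1.20057981]), 'moment': array([-0.05194087,  0.0796735 , -0.0654743 ]), 'finger_force': 0.0, 'opening': 0.08539280702244104}
```

View pics/t.png

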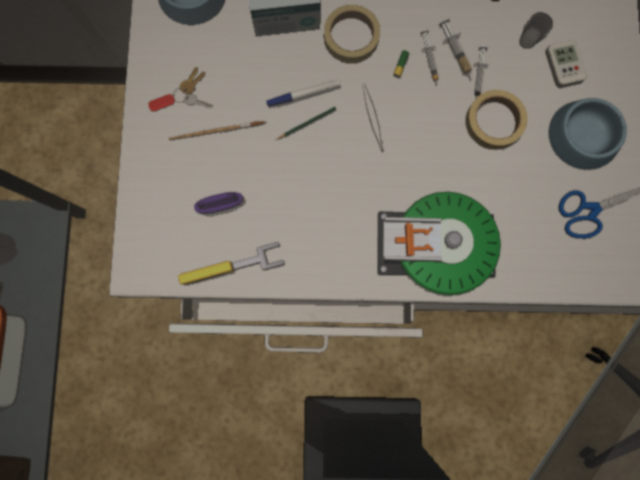

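View pics/s.png

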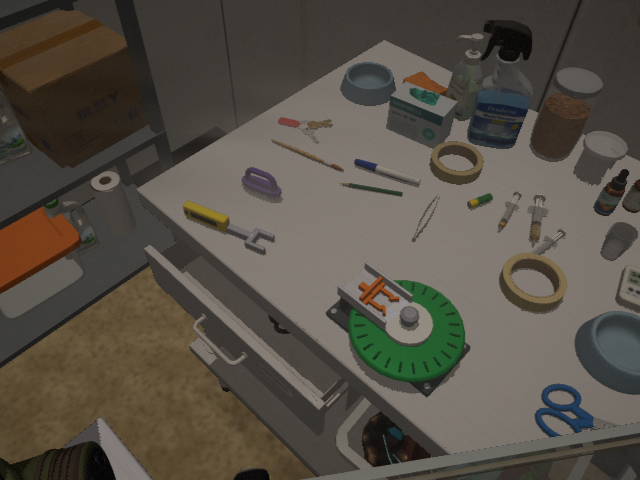

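The top view shows the fork with its handle at about (205,272) and its tines at about (280,255). The brush is at (220,203), the clip at (412,240), the axle head at (453,240), and the slide opens to the left at about x=383.

```bash
cat > m.py <<'E'
from h import *
def hsv(im): return cv2.cvtColor(im,cv2.COLOR_RGB2HSV)
def big(m):
    n,l,s,c=cv2.connectedComponentsWithStats(m.astype(np.uint8)); return l==1+np.argmax(s[1:,4])
for n in("t","s"):
    D=np.load(n+".npz"); im,P=D["im"],D["P"]; H=hsv(im); h,s,v=[H[...,i].astype(int) for i in range(3)]
    z=P[...,2]; inb=(P[...,0]>0.2)&(P[...,0]<0.8)&(np.abs(P[...,1])<.6)
    tab=(inb)&(s<40)&(abs(z)<.01); print(n,"table z",np.median(z[tab]), "K",D["K"][0].round(1))
    for nm,m in(("yellow",(h>22)&(h<33)&(s>130)&inb&(P[...,1]>.2)),("purple",(h>120)&(h<160)&(s>60)&inb),("orange",(h>5)&(h<18)&(s>150)&inb&(z>.03)&(z<.09)),("green",(h>50)&(h<80)&(s>150)&inb&(z>.01))):
        m=big(m); Q=P[m]; print(nm,m.sum(),"mean",Q.mean(0).round(4),"ztop",np.percentile(Q[:,2],[5,50,95]).round(4))
        t=Q[Q[:,2]>np.percentile(Q[:,2],95)-.006] if nm!="green" else Q
        r=cv2.minAreaRect((t[:,:2]*1000).astype(np.float32)); print("   top",t.mean(0).round(4),"rect mm",np.round(r[0],1),np.round(r[1],1),round(r[2],1))
    # steel of fork: low points above table near fork, non-yellow
    m=(z>.005)&(z<.022)&(s<60)&(P[...,1]>.15)&(P[...,1]<.45)&(P[...,0]<.36)&inb
    m=big(m);Q=P[m]; r=cv2.minAreaRect((Q[:,:2]*1000).astype(np.float32)); print("steel",m.sum(),Q.mean(0).round(4),np.round(r[0],1),np.round(r[1],1),round(r[2],1)); print(cv2.boxPoints(r).round(1).tolist())
    # axle head
    m=(z>.064)&(z<.08)&(P[...,1]<.15)&(s<60)&inb&(P[...,1]>-.2)&(P[...,0]<.45)
    m=big(m);Q=P[m]; r=cv2.minEnclosingCircle((Q[:,:2]*1000).astype(np.float32)); print("head",m.sum(),Q.mean(0).round(4),np.round(r[0],1),r[1])
    m=(z>.055)&(z<.0635)&(s<60)&(P[...,1]<.15)&(P[...,1]>-.05)&(P[...,0]<.45)&inb
    Q=P[m]; r=cv2.minAreaRect((Q[:,:2]*1000).astype(np.float32)); print("rails",m.sum(),np.round(r[0],1),np.round(r[1],1),round(r[2],1),Q[:,2].mean());print(cv2.boxPoints(r).round(1).tolist())
D=np.load("t.npz"); im=D["im"]
save("crop",np.vstack([cv2.resize(im[225:300,165:300],None,fx=4,fy=4,interpolation=2),cv2.resize(im[200:275,375:510],None,fx=4,fy=4,interpolation=2)]))
E
python3 m.py
```

```text
t table z -0.0001803561771902551 K [528.7   0.  315.7]
yellow 484 mean [0.4809 0.3329 0.0295] ztop [0.0268 0.0295 0.0322]
   top [0.4809 0.3328 0.0297] rect mm [481. 333.] [15.6 85.8] 16.6
purple 554 mean [0.5977 0.3169 0.0329] ztop [0.0198 0.0231 0.0546]
   top [0.6001 0.3183 0.0527] rect mm [601.1 318. ] [10.  55.4] 15.3
orange 287 mean [ 0.5385 -0.0015  0.0585] ztop [0.0528 0.0562 0.0657]
   top [0.5377 0.0039 0.0642] rect mm [537.5   3.8] [48.5  6. ] 3.3
green 1978 mean [ 0.5274 -0.1153  0.0406] ztop [0.0332 0.0363 0.0392]
   top [ 0.5274 -0.1153  0.0406] rect mm [467.  -16.6] [118.6 333.8] 39.0Traceback (most recent call last):
  File "m.py", line 15, in <module>
    m=big(m);Q=P[m]; r=cv2.minAreaRect((Q[:,:2]*1000).astype(np.float32)); print("steel",m.sum(),Q.mean(0).round(4),np.round(r[0],1),np.round(r[1],1),round(r[2],1)); print(cv2.boxPoints(r).round(1).tolist())
  File "m.py", line 4, in big
    n,l,s,c=cv2.connectedComponentsWithStats(m.astype(np.uint8)); return l==1+np.argmax(s[1:,4])
                                                                              ~~~~~~~~~^^^^^^^^^
    return _wrapfunc(a, 'argmax', axis=axis, out=out, **kwds)
    return bound(*args, **kwds)
ValueError: attempt to get argmax of an empty sequence
```

```bash
sed -i 's/(P\[...,0\]<.36)/(P[...,0]<.56)/; s/(P\[...,0\]<.45)/(P[...,0]<.65)/g; s/&(P\[...,1\]>.15)&(P\[...,1\]<.45)/\&(P[...,1]>.15)\&(P[...,1]<.30)/' m.py; python3 m.py
```

```text
t table z -0.0001803561771902551 K [528.7   0.  315.7]
yellow 484 mean [0.4809 0.3329 0.0295] ztop [0.0268 0.0295 0.0322]
   top [0.4809 0.3328 0.0297] rect mm [481. 333.] [15.6 85.8] 16.6
purple 554 mean [0.5977 0.3169 0.0329] ztop [0.0198 0.0231 0.0546]
   top [0.6001 0.3183 0.0527] rect mm [601.1 318. ] [10.  55.4] 15.3
orange 287 mean [ 0.5385 -0.0015  0.0585] ztop [0.0528 0.0562 0.0657]
   top [0.5377 0.0039 0.0642] rect mm [537.5   3.8] [48.5  6. ] 3.3
green 1978 mean [ 0.5274 -0.1153  0.0406] ztop [0.0332 0.0363 0.0392]
   top [ 0.5274 -0.1153  0.0406] rect mm [467.  -16.6] [118.6 333.8] 39.0
steel 542 [0.5068 0.2466 0.013 ] [505.7 250.3] [40.2 84.7] 17.5
[[473.70001220703125, 284.6000061035156], [499.29998779296875, 203.89999389648438], [537.5999755859375, 216.0], [512.0999755859375, 296.79998779296875]]
head 232 [ 0.5383 -0.0667  0.0696] [539.1 -67.5] 14.084776878356934
rails 378 [539.2  -3.5] [68.9 91.1] 0.1 0.060360334329440095
[[504.70001220703125, 42.0], [504.79998779296875, -49.099998474121094], [573.7000122070312, -49.0], [573.5999755859375, 42.099998474121094]]
s tabl
[... 371 characters left out ...]
13 0.0557 0.0654]
   top [0.5369 0.0031 0.064 ] rect mm [538.2   3.8] [51.   6.7] 2.4
green 4268 mean [ 0.5118 -0.0932  0.0365] ztop [0.0326 0.0367 0.0394]
   top [ 0.5118 -0.0932  0.0365] rect mm [527.4 -85. ] [132.7 168.3] 61.5
steel 549 [0.5059 0.2443 0.0128] [505.3 250.9] [41.4 86.2] 16.4
[[473.29998779296875, 286.3999938964844], [497.6000061035156, 203.6999969482422], [537.2999877929688, 215.39999389648438], [513.0, 298.0]]
head 256 [ 0.536  -0.0687  0.0698] [537.8 -67.3] 14.449644088745117
rails 540 [539.   -3.4] [92.5 69.9] 89.8 0.060051430642237974
[[503.8999938964844, -49.5], [573.7000122070312, -49.70000076293945], [574.0999755859375, 42.70000076293945], [504.20001220703125, 43.0]]
```

View pics/crop.png

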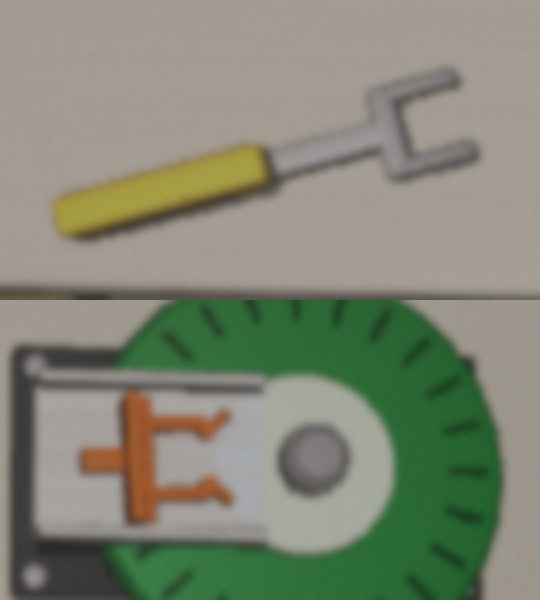

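The crops confirm it: the tines point right and slightly up, the clip sits in the slide mouth-forward, and the axle head is at about (313,460) in the crop. The axle is at (0.5385, -0.067), the push direction is -y, and the clip is about 50 mm from home. The fork's centre is at (0.481, 0.3325), turned 17° from -y. I'll move to hover over it.

Call:
step_arm:
  series:
    - [[-6.52,-1.4,3.2],10.08,0.3]
    - [[-6.52,-1.4,3.2],10.08,0.3]
    - [[-6.52,-1.4,3.2],10.08,0.3]
    - [[-6.52,-1.4,3.2],10.08,0.3]
    - [[-6.52,-1.4,3.2],10.08,0.3]
    - [[-6.52,-1.4,3.2],10.08,0.3]
    - [[-6.52,-1.4,3.2],10.08,0.3]
    - [[-6.52,-1.4,3.2],10.08,0.3]
    - [[-6.52,-1.4,3.2],10.08,0.3]
    - [[-6.52,-1.4,3.2],10.08,0.3]
    - [[-6.52,-1.4,3.2],10.08,0.3]
    - [[-6.52,-1.4,3.2],10.08,0.3]
  force: 100

```text
clock: 1.6
eef_pos: [0.4851, 0.3183, 0.0934]
ee_rot: [0.594, 0.804, 0.0, 0.0]
contact_force: [-0.3, 0.4, -0.7]
opening: 0.0598
finger_force: 0.0
```

```bash
cat > st.py <<'E'
from h import *
from scipy.spatial.transform import Rotation as R
o=env.get_obs(); M=R.from_quat(o["ee_rot"]).as_matrix()
print(o["clock"],"p",o["eef_pos"].round(4),"R",M.round(4).tolist(),"F",np.round(o["contact_force"],1),"M",np.round(o["moment"],2),"op",round(o["opening"],4),"ff",o["finger_force"],"q",o["qpos"].round(2),"tips",env.tips_ahead)
def go(t): print("units",(M.T@(np.array(t)-o["eef_pos"])/.05).round(3))
E
python3 - <<'E'
from st import *
go([.4852,.3182,.031])
im,*_=cloud("wrist"); save("w1",im)
E
```

```text
1.6 p [0.4851 0.3183 0.0934] R [[-0.2933, 0.956, 0.0001], [0.956, 0.2933, 0.0], [0.0, 0.0001, -1.0]] F [-0.3  0.4 -0.7] M [ 0.02 -0.04  0.04] op 0.0598 ff 0.0 q [ 0.52  0.54  1.58 -0.    1.02  0.22] tips 0.022
units [-3.000e-03  1.000e-03  1.248e+00]
```

View pics/w1.png

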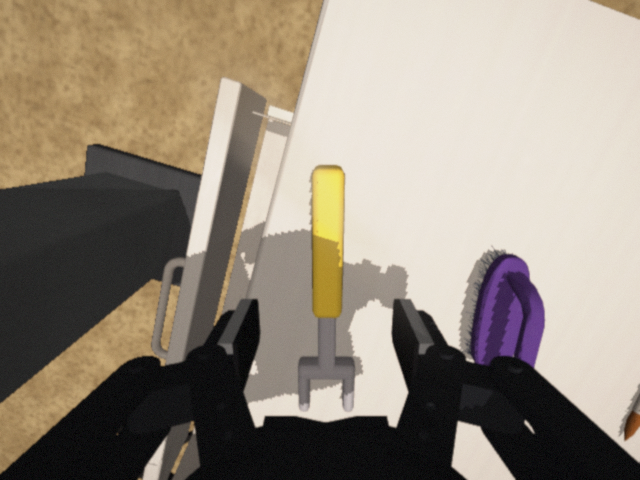

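The handle is centred between the fingers at column 328 and aligned with them. I'll descend and grip.

Call:
step_arm:
  series:
    - [[0,0,0.6],0,0.3]
    - [[0,0,1.1],0,0.3]
    - [[0,0,1.25],0,0.3]
    - [[0,0,1.25],0,0.3]
    - [[0,0,1.25],0,0.9]
    - [[0,0,1.25],0,0.9]
    - [[0,0,1.25],0,1]
    - [[0,0,1.25],0,1]
    - [[0,0,1.25],0,1]
    - [[0,0,1.25],0,1]
    - [[0,0,1.25],0,1]
    - [[0,0,1.25],0,1]
  force: 100

```text
clock: 3.15
eef_pos: [0.4857, 0.3184, 0.0319]
ee_rot: [0.595, 0.804, 0.001, 0.0]
contact_force: [-1.1, -0.8, 7.9]
opening: 0.0158
finger_force: 98.6
```

Call:
step_arm:
  series:
    - [[0,0,-0.4],0,1]
    - [[0,0,-1.0],0,1]
    - [[0,0,-1.6],0,1]
    - [[0,0,-2.0],0.8,1]
    - [[0,0,-2.0],1.8,1]
    - [[0,0,-2.0],2.8,1]
    - [[0,0,-2.0],3.41,1]
    - [[0,0,-2.0],3.41,1]
    - [[0,0,-2.0],3.41,1]

```text
clock: 4.28
eef_pos: [0.4853, 0.3182, 0.1314]
ee_rot: [0.707, 0.707, 0.0, 0.0]
contact_force: [-0.3, -0.3, -1.8]
opening: 0.0161
finger_force: 97.7
```

```bash
cat > fk.py <<'E'
from st import *
def fork(n="s"):
  for n in("scene","top"):
    im,d,P,K,T=cloud(n); Hh=cv2.cvtColor(im,cv2.COLOR_RGB2HSV); s=Hh[...,1]
    p=o["eef_pos"]; q=(P-p)@M   # tool frame
    m=(q[...,0]<-.04)&(q[...,0]>-.135)&(abs(q[...,1])<.03)&(q[...,2]>-.02)&(q[...,2]<.05)&(s<110)
    Q=q[m]; 
    if len(Q)<30: print(n,"few",len(Q)); continue
    t=Q[Q[:,0]<Q[:,0].min()+.02]; print(n,len(Q),"xmin",Q[:,0].min().round(4),"tines y",np.percentile(t[:,1],[2,98]).round(4),"z top (tip,back)",np.median(t[:,2]).round(4),np.median(Q[Q[:,0]>-.085][:,2]).round(4), "tip world",(p+M@np.array([Q[:,0].min(),np.percentile(t[:,1],[2,98]).mean(),np.median(t[:,2])])).round(4))
  return im
E
python3 - <<'E'
from fk import *
fork(); go([.5388,.180,.0319+.1])
E
```

```text
4.275 p [0.4853 0.3182 0.1314] R [[-0.001, 1.0, 0.0004], [1.0, 0.001, 0.0002], [0.0002, 0.0004, -1.0]] F [-0.3 -0.3 -1.8] M [ 0.03  0.   -0.02] op 0.0161 ff 97.68399596214294 q [0.52 0.49 1.56 0.   1.09 0.52] tips 0.022
scene 603 xmin -0.1132 tines y [-0.0207  0.0181] z top (tip,back) 0.0192 0.0174 tip world [0.4841 0.205  0.1122]
top 632 xmin -0.1136 tines y [-0.0206  0.0184] z top (tip,back) 0.0189 0.0185 tip world [0.4843 0.2045 0.1125]
units [-2.765  1.068 -0.011]
```

Call:
step_arm:
  series:
    - [[-0.9,0.36,0],0,1]
    - [[-1.8,0.72,0],0,1]
    - [[-2.5,1.0,0],0,1]
    - [[-2.76,1.094,0],0,1]
    - [[-2.76,1.094,0.4],0,1]
    - [[-2.76,1.094,0.8],0,1]
    - [[-2.76,1.094,1.0],0,1]
    - [[-2.76,1.094,1.0],0,1]
    - [[-2.76,1.094,1.0],0,1]

```text
clock: 5.5
eef_pos: [0.5402, 0.1804, 0.0816]
ee_rot: [0.707, 0.707, 0.0, 0.0]
contact_force: [0.4, 1.7, -2.0]
opening: 0.0156
finger_force: 97.9
```

Run:
```python
from fk import *
im=fork(); save("t2",cv2.resize(im[190:310,290:510],None,fx=3,fy=3,interpolation=2))
```

```text
5.5 p [0.5402 0.1804 0.0816] R [[-0.0001, 1.0, 0.001], [1.0, 0.0001, 0.0003], [0.0003, 0.001, -1.0]] F [ 0.4  1.7 -2. ] M [-0.02 -0.05  0.02] op 0.0156 ff 97.86074638366699 q [ 0.26  0.54  1.62 -0.    0.99  0.26] tips 0.022
scene 621 xmin -0.1137 tines y [-0.0205  0.0182] z top (tip,back) 0.0191 0.0178 tip world [0.539  0.0668 0.0625]
top 118 xmin -0.1125 tines y [-0.02    0.0189] z top (tip,back) 0.0187 nan tip world [0.5397 0.068  0.0628]
  return _methods._mean(a, axis=axis, dtype=dtype,
  ret = ret.dtype.type(ret / rcount)
```

View pics/t2.png

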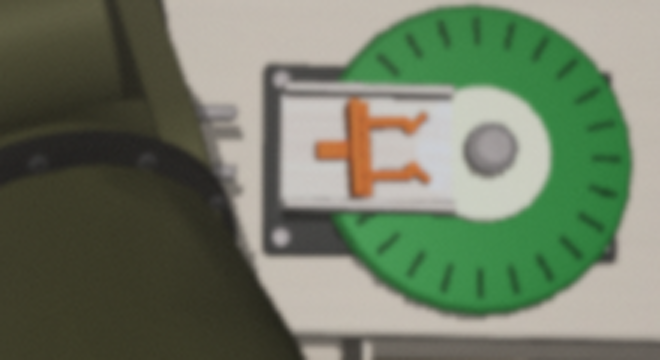

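The tines at (220,112) and (228,172) line up with the slide, whose centre is near row 148, and they straddle the tail. I'll advance into the slide.

Call:
step_arm:
  series:
    - [[-0.3,0,0],0,1]
    - [[-0.6,0,0],0,1]
    - [[-0.85,0,0],0,1]
    - [[-1.0,0,0],0,1]
    - [[-1.1,0,0],0,1]
    - [[-1.2,0,0],0,1]
    - [[-1.3,0,0],0,1]
    - [[-1.4,0,0],0,1]
    - [[-1.5,0,0],0,1]
    - [[-1.6,0,0],0,1]
    - [[-1.7,0,0],0,1]

```text
clock: 6.98
eef_pos: [0.5399, 0.0948, 0.0808]
ee_rot: [0.707, 0.707, 0.0, 0.0]
contact_force: [-0.3, -0.9, -0.3]
opening: 0.016
finger_force: 97.8
```

```bash
cat > cl.py <<'E'
from st import *
for n in("top","scene"):
    im,d,P,K,T=cloud(n); H=cv2.cvtColor(im,cv2.COLOR_RGB2HSV); z=P[...,2]
    m=(H[...,0]>5)&(H[...,0]<18)&(H[...,1]>150)&(z>.045)&(z<.09)&(P[...,1]<.1)&(P[...,1]>-.2)&(P[...,0]<.65)
    Q=P[m]; t=Q[Q[:,2]>.0605]
    print(n,m.sum(),"y range",Q[:,1].min().round(4),Q[:,1].max().round(4))
    if len(t)>8:
        r=cv2.minAreaRect((t[:,:2]*1000).astype(np.float32)); print(" ridge",np.round(r[0],1),np.round(r[1],1),round(r[2],1),np.percentile(t[:,2],90))
save("s%d"%(o["clock"]*100),cv2.resize(im[230:400,300:500],None,fx=3,fy=3,interpolation=2))
E
python3 cl.py; ls pics
```

```text
6.975 p [0.5399 0.0948 0.0808] R [[0.0002, 1.0, 0.0], [1.0, -0.0002, 0.0], [0.0, 0.0, -1.0]] F [-0.3 -0.9 -0.3] M [ 0.01 -0.01 -0.02] op 0.016 ff 97.83400297164917 q [0.11 0.5  1.68 0.   0.96 0.11] tips 0.022
top 49 y range -0.0585 -0.0373
scene 523 y range -0.0629 -0.0029
 ridge [537.1 -22.1] [50.5  6.6] 0.1 0.06600857006863659
crop.png
s.png
s697.png
t.png
t2.png
w1.png
```

Call:
step_arm:
  series:
    - [[-0.06,0,0],0,1]
    - [[-0.12,0,0],0,1]
    - [[-0.16,0,0],0,1]
    - [[-0.2,0,0],0,1]
    - [[-0.24,0,0],0,1]
    - [[-0.28,0,0],0,1]
    - [[-0.32,0,0],0,1]
    - [[-0.36,0,0],0,1]
    - [[-0.4,0,0],0,1]

```text
clock: 8.2
eef_pos: [0.5399, 0.0749, 0.0808]
ee_rot: [0.707, 0.707, -0.0, 0.0]
contact_force: [0.6, 1.0, -1.2]
opening: 0.0158
finger_force: 97.9
```

```bash
python3 cl.py; ls pics
```

```text
8.2 p [0.5399 0.0749 0.0808] R [[0.0002, 1.0, 0.0], [1.0, -0.0002, -0.0002], [-0.0002, 0.0, -1.0]] F [ 0.6  1.  -1.2] M [ 0.16 -0.1   0.11] op 0.0158 ff 97.8872001171112 q [ 0.07  0.49  1.69 -0.    0.96  0.07] tips 0.022
top 9 y range -0.078 -0.0727
scene 508 y range -0.083 -0.0222
 ridge [537.1 -46.6] [51.1 14.5] 0.5 0.06607175447321248
crop.png
s.png
s697.png
s819.png
t.png
t2.png
w1.png
```

Call:
step_arm:
  series:
    - [[-0.02,0,0],0,1]
    - [[-0.04,0,0],0,1]
    - [[-0.06,0,0],0,1]
    - [[-0.08,0,0],0,1]

```text
clock: 8.8
eef_pos: [0.5398, 0.0711, 0.0807]
ee_rot: [0.707, 0.707, -0.0, -0.0]
contact_force: [0.2, 0.5, -0.9]
opening: 0.0159
finger_force: 97.8
```

```bash
python3 cl.py
```

```text
8.8 p [0.5398 0.0711 0.0807] R [[0.0003, 1.0, -0.0001], [1.0, -0.0003, -0.0], [-0.0, -0.0001, -1.0]] F [ 0.2  0.5 -0.9] M [ 0.04 -0.03  0.01] op 0.0159 ff 97.80832171440125 q [0.06 0.49 1.69 0.   0.96 0.06] tips 0.022
top 7 y range -0.0818 -0.0781
scene 496 y range -0.0865 -0.0271
 ridge [538.6 -49.8] [14.2 53.3] 89.1 0.0660370463104134
```

View pics/s819.png

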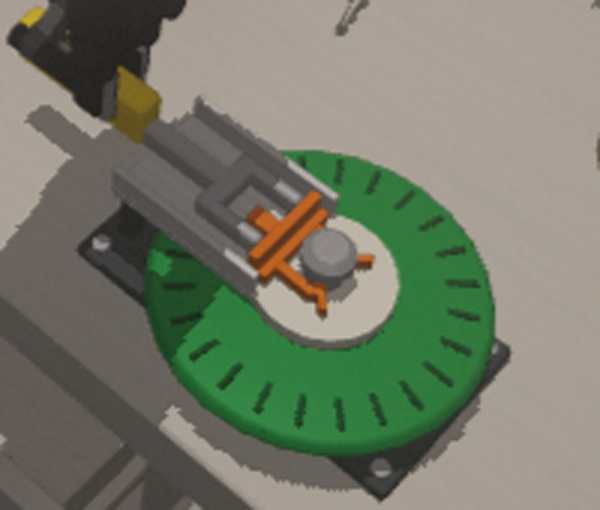

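At t=8.2 the clip's jaws already straddle the axle head near (328,250), with the tines against the ridge. The lips are now at y=-0.0865, which is nominally home. I'll press on gently until it stops firmly.

Call:
step_arm:
  series:
    - [[-0.02,0,0],0,1]
    - [[-0.04,0,0],0,1]

```text
clock: 9.15
eef_pos: [0.5399, 0.0691, 0.0808]
ee_rot: [0.707, 0.707, 0.0, 0.0]
contact_force: [-0.4, 0.5, -1.2]
opening: 0.0157
finger_force: 97.8
```

Call:
step_arm:
  series:
    - [[-0.02,0,0],0,1]
    - [[-0.03,0,0],0,1]

```text
clock: 9.4
eef_pos: [0.5399, 0.0678, 0.0808]
ee_rot: [0.707, 0.707, 0.0, -0.0]
contact_force: [0.5, 4.1, -1.5]
opening: 0.0156
finger_force: 97.8
```

```bash
python3 cl.py
```

```text
9.4 p [0.5399 0.0678 0.0808] R [[0.0003, 1.0, 0.0001], [1.0, -0.0003, 0.0004], [0.0004, 0.0001, -1.0]] F [ 0.5  4.1 -1.5] M [ 0.69  0.02 -0.06] op 0.0156 ff 97.82125353813171 q [0.06 0.49 1.69 0.   0.96 0.06] tips 0.022
top 7 y range -0.0859 -0.0813
scene 479 y range -0.0891 -0.0292
 ridge [538.5 -50.9] [52.6 11. ] 1.1 0.06628297840692654
```

Call:
step_arm:
  series:
    - [[-0.02,0,0],0,1]
    - [[-0.02,0,0],0,1]

```text
clock: 9.75
eef_pos: [0.5399, 0.0676, 0.0809]
ee_rot: [0.707, 0.707, 0.001, -0.0]
contact_force: [-0.1, 9.2, -0.2]
opening: 0.0156
finger_force: 98.0
```

```bash
python3 cl.py
```

```text
9.75 p [0.5399 0.0676 0.0809] R [[0.0001, 1.0, 0.0003], [1.0, -0.0001, 0.0014], [0.0014, 0.0003, -1.0]] F [-0.1  9.2 -0.2] M [ 1.64  0.01 -0.02] op 0.0156 ff 97.96289920806885 q [0.06 0.49 1.69 0.   0.96 0.06] tips 0.022
top 7 y range -0.0867 -0.082
scene 476 y range -0.0894 -0.0295
 ridge [537.8 -51.4] [11.  50.7] 89.9 0.0659197135775148
```

Call:
step_arm:
  series:
    - [[-0.04,0,0],0,1]
    - [[-0.06,0,0],0,1]

```text
clock: 10.1
eef_pos: [0.5401, 0.0669, 0.0814]
ee_rot: [0.707, 0.707, 0.002, -0.001]
contact_force: [-0.7, 37.1, 3.6]
opening: 0.0158
finger_force: 98.5
```

```bash
python3 cl.py; ls pics
```

```text
10.1 p [0.5401 0.0669 0.0814] R [[-0.0, 1.0, 0.0013], [1.0, 0.0, 0.0052], [0.0052, 0.0013, -1.0]] F [-0.7 37.1  3.6] M [ 5.95  0.16 -0.13] op 0.0158 ff 98.50122213363647 q [0.05 0.49 1.69 0.01 0.96 0.05] tips 0.022
top 3 y range -0.0833 -0.081
scene 472 y range -0.0899 -0.0305
 ridge [538.4 -51.3] [10.9 52.7] 89.1 0.06620577268220604
crop.png
s.png
s1010.png
s697.png
s819.png
s880.png
s940.png
s975.png
t.png
t2.png
w1.png
```

It's a hard stop at 37 N, with the lips 2 mm past nominal, so the clip is home. I'll back out along the slide.

Call:
step_arm:
  series:
    - [[0.1,0,0],0,1]
    - [[0.4,0,0],0,1]
    - [[0.8,0,0],0,1]
    - [[1.3,0,0],0,1]
    - [[1.8,0,0],0,1]
    - [[2.4,0,0],0,1]
    - [[3.0,0,0],0,1]
    - [[3.6,0,0],0,1]
    - [[4.2,0,0],0,1]
    - [[4.6,0,0],0,1]
    - [[4.6,0,0],0,1]

```text
clock: 11.58
eef_pos: [0.5395, 0.295, 0.0805]
ee_rot: [0.707, 0.708, -0.0, -0.0]
contact_force: [-0.0, -0.1, -2.1]
opening: 0.0155
finger_force: 97.8
```

```bash
python3 cl.py
python3 - <<'E'
from fk import *
fork()
E
ls pics|tail -4
```

```text
11.575 p [0.5395 0.295  0.0805] R [[-0.0015, 1.0, -0.0002], [1.0, 0.0015, -0.0001], [-0.0001, -0.0002, -1.0]] F [-0.  -0.1 -2.1] M [-0.03  0.01 -0.  ] op 0.0155 ff 97.82528758049011 q [ 0.44  0.63  1.48 -0.    1.04  0.44] tips 0.022
top 275 y range -0.0861 -0.0312
 ridge [538.6 -47.7] [48.6  6.3] 0.9 0.06557390876061894
scene 475 y range -0.0888 -0.0291
 ridge [537.8 -48.7] [ 6.  51.8] 90.0 0.06598162676455344
11.675 p [0.5398 0.2934 0.0806] R [[0.0001, 1.0, -0.0004], [1.0, -0.0001, -0.0004], [-0.0004, -0.0004, -1.0]] F [-0.2 -0.2 -1.5] M [0.01 0.01 0.03] op 0.0161 ff 97.8225839138031 q [ 0.44  0.62  1.48 -0.    1.04  0.44] tips 0.022
scene 540 xmin -0.1145 tines y [-0.0213  0.0175] z top (tip,back) 0.0188 0.0177 tip world [0.5379 0.1788 0.0618]
top 487 xmin -0.1136 tines y [-0.0203  0.019 ] z top (tip,back) 0.0191 0.0182 tip world [0.5391 0.1798 0.0615]
s975.png
t.png
t2.png
w1.png
```

Run:
```python
from h import *
im=cloud("top")[0]; s=cloud("scene")[0]
save("both",np.hstack([cv2.resize(im[190:300,370:510],(420,330),interpolation=2),cv2.resize(s[240:400,310:480],(350,330),interpolation=2)]))
```

```text
(no output)
```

View pics/both.png

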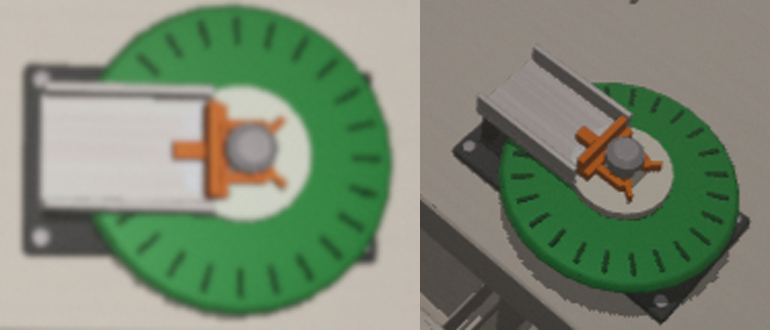

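The clip is seated round the axle groove in both views: (245,148) on the left and (625,155) on the right. I'll move the fork to clear table and lower it.

Call:
step_arm:
  series:
    - [[0,-0.4,0],0,1]
    - [[0,-0.8,0],0,1]
    - [[0,-1.0,0.1],0,1]
    - [[0,-1.0,0.4],0,1]
    - [[0,-1.0,0.7],0,1]
    - [[0,-1.0,0.85],0,1]
    - [[0,-1.0,0.92],0,1]
    - [[0,-1.0,0.95],0,1]
    - [[0,-1.0,0.96],0,1]
    - [[0,-1.0,0.96],0,1]

```text
clock: 13.12
eef_pos: [0.49, 0.2937, 0.0331]
ee_rot: [0.707, 0.707, 0.0, 0.0]
contact_force: [-0.4, -0.1, -1.5]
opening: 0.0155
finger_force: 98.0
```

Call:
step_arm:
  series:
    - [[0,0,0.02],0,1]
    - [[0,0,0.03],0,1]
    - [[0,0,0.03],0,1]

```text
clock: 13.5
eef_pos: [0.49, 0.2937, 0.0319]
ee_rot: [0.707, 0.707, 0.0, 0.0]
contact_force: [-2.4, -2.1, 6.1]
opening: 0.0159
finger_force: 99.2
```

It's on the table. I'll release slowly, then rise.

Call:
step_arm:
  series:
    - [[0,0,0],0,0.7]
    - [[0,0,0],0,0.5]
    - [[0,0,0],0,0.35]
    - [[0,0,0],0,0.35]
    - [[0,0,0],0,0.35]
    - [[0,0,0],0,0.35]
    - [[0,0,-0.4],0,0.35]
    - [[0,0,-1.0],0,0.35]
    - [[0,0,-2.0],0,0.35]
    - [[0,0,-3.0],0,0.35]
    - [[0,0,-3.5],0,0.35]
    - [[0,0,-3.5],0,0.35]

```text
clock: 15.0
eef_pos: [0.4904, 0.294, 0.2096]
ee_rot: [0.707, 0.707, 0.002, 0.001]
contact_force: [0.5, 0.3, -0.5]
opening: 0.0554
finger_force: 0.0
```

```bash
python3 cl.py
python3 - <<'E'
from h import *
save("fin",cloud("scene")[0])
E
```

```text
15.0 p [0.4904 0.294  0.2096] R [[0.0002, 1.0, 0.0044], [1.0, -0.0002, 0.0023], [0.0023, 0.0044, -1.0]] F [ 0.5  0.3 -0.5] M [0.07 0.02 0.01] op 0.0554 ff 0.0 q [0.48 0.38 1.51 0.   1.24 0.48] tips 0.022
top 275 y range -0.0858 -0.0307
 ridge [538.8 -47.9] [48.7  6.3] 0.5 0.06532143273671878
scene 484 y range -0.0889 -0.0292
 ridge [538.4 -51.2] [10.6 52.3] 89.7 0.06618005340957453
```

View pics/fin.png

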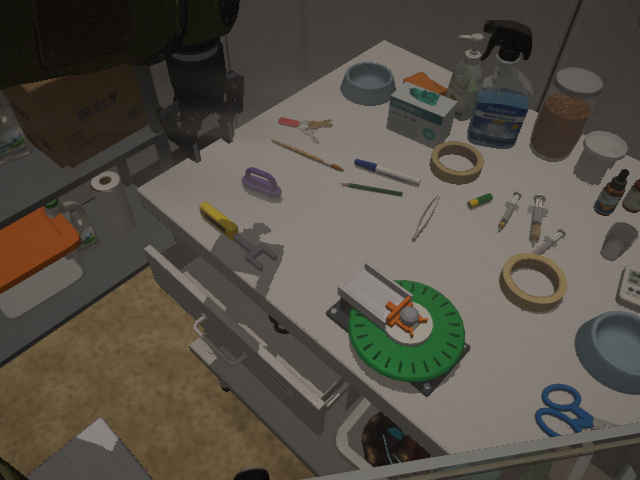

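The fork lies flat on the table at about (235,235), the gripper is clear of it, and the clip is seated round the axle at (408,315).

```bash
python3 -c "
from cell import env
print(env.finish_job())"
```

```text
the job is handed in; nothing more can be done
None
```

The clip is locked round the axle groove (hard stop at 37 N), pushed there with the fork only; the fork is laid back on the worktable and released, and the job was handed in at about 15 s.

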